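Fit the lever to the card press and clamp the stack

ROBOT

A 6-joint arm with a two-finger parallel gripper is mounted at the origin on the work surface; the furniture and walls round the work are solid. World frame = base frame: x ahead of the robot, y to its left, z up, the work surface at z = 0. Lengths are in m, angles in degrees, forces in N, time in s.
With the tool pointing down it reaches from about 0.3 to 0.75 m from the base axis. Payload 8.5 kg.
Tool frame: the origin (TCP) lies on the mounting face of the last link; the fingertips stand 173 mm ahead of it and the grasp point (between the pads) lies 155 mm ahead of it (env.tips_ahead is the distance from the TCP to the fingertips, in m); z points along the fingers, x is the direction in which the jaws open and shut, and the axes are right-handed (so a half turn about z gives the same grasp; the last joint's range is limited). The gripper opens to 85 mm and grips with 20 to 120 N. Pads are 22 mm wide; open, the fingers measure 114 mm over their backs; the gripper's body (76 mm by 85 mm) begins 54 mm behind the grasp point. The pads swing forward as they close: fully open they stand 13 mm farther back than shut.
Start: joints at [-81.606, 21.807, 74.336, -0, 83.858, -12.336], TCP at [0.195, -0.514, 0.405] pointing down, gripper open.
Joint ranges: [-178.18, 178.18], [-50.72, 133.34], [12.68, 142.11], [-81.47, 261.47], [9.98, 163.14], [-165.26, 165.26]. Speed limits (degrees/s): [136.94, 136.94, 180, 180, 180, 180].

INTERFACE

Orientations are given as a 3x3 rotation matrix whose columns are the frame's x, y, z axes.
In Python, from rig import env gives the robot as it stands. The module is installed in compiled form; this text tells all that it offers.
- The arm moves only by the tool step_arm, never from a script. Its argument "increments" is a list of rows, each an object of numbers: "x", "y", "z": the shift along the tool's x, y, z in cm; "wx", "wy", "wz": the turn, a rotation vector about the tool's x, y, z in rad; "gripper": the finger opening in cm, from 0 to 8.54. A call has 1 to 20 rows; each row shifts and turns the commanded pose from where the row before left it, along the tool's axes as they then stand; what a row does not reach is not made up. A row lasts 1/10 s, in which the tool goes at most 50 mm and 8.59 degrees, less where a joint would pass 70% of its speed; a pose out of reach is approached as far as the arm can. A call with a gripper value outside its range is refused whole. The fingers move at their own pace and stop on an object; "newtons" is the grip in N (left out, the last holds). Time passes only in rows, so rows that do not move let the fingers close. It gives the time, the measured TCP pose, the force and the opening at its end, in the units of the state.
- env.observe(): the state, without advancing time (a new reading comes with each control period).
- env.get_image(name): name is "scene" or "top" or "wrist"; returns a dict with "color" (420x560x3 uint8, blue, green, red), "camera_matrix" (3x3 intrinsics, pixels), "rvec" (rotation vector, rad) and "tvec" (3), from world to camera coordinates, as OpenCV has them. Camera axes: x right, y down, z forward; pixel columns grow to the right and rows downward; lengths in m; the calibration is good to about 2 mm. The wrist camera is an equidistant fisheye: a pixel r from the principal point sees the ray r / f radians off the axis. A picture is of the moment at which its call begins. There is no depth.
- env.close_job(): hands the job in, once; it reports no verdict.
The state is a dict: "time_s": time; "q": joint angles; "qvel": joint speeds; "joint_efforts": joint torques, N m; "position": TCP position; "tool_rot": TCP orientation; "ft_force": force on the tool from outside, world axes, zero at the start; "wrist_torque": the same for the moment, N m; "grip_width": finger opening in m.
Only numpy, scipy, OpenCV 4.12 (cv2) and the standard library are available. Lean on these libraries where they do the work, as an engineer would, in place of code of your own. Each camera call takes 0.05 s, during which the arm holds its last target. There are 200 camera calls.

TASK

Fit the loose lever to the card press: turn it so that the T-shaped bore in its hub matches the splined shaft, and lower it fully home onto the shaft, down to the flange. Then swing the fitted lever counter-clockwise (seen from above) to its stop, so the press clamps the cards, and let go of it. Leave the tape roll beside the work and the yellow-capped ink pot behind the press where they are.

Things in the scene. Friction and masses are not known exactly. Their poses are not given: they have to be found in the camera images.
- lever: Loose steel lever with a black knob, 161 mm long, 0.25 kg, lying flat, right way up. Origin: on the hub's axis at the hub's underside; x along the arm to the knob, z up. Hub: round, 64 mm across, 32 mm high, with a T-shaped through bore: a slot 15 x 43 mm (the 43 along y, centred on the axis) plus a 15 mm wide slot from the axis 21.5 mm towards -x, away from the arm.
- lever_arm (a point): Middle of the lever's arm 45 mm along the lever's x from the hub's axis, 19 mm above the hub's underside; axes as the lever's. The arm is a flat-sided bar 18 mm wide (along y) and 18 mm high (10 to 28 mm above the underside), free to grip from 35 to 98 mm from the hub's axis; the lever balances about 23 mm from the axis.
- lever_knob (a point): Centre of the top of the lever's knob: 115 mm along the lever's x from the hub's axis, 65 mm above the hub's underside. The upright round knob is 22 mm across and 35 mm high, on an end boss 28 mm across and 30 mm high that stands on the table like the hub.
- press: Card press, fixed: plywood board 125 x 285 x 18 mm with a grey gearbox 80 x 80 mm (top 70 mm above the table) that carries the upright shaft, and a grey beam (top 95 mm, stem of its foot up to 123 mm) over a stack of cards. Origin: on the table under the shaft's axis; y along the beam to the cards, z up. The lever swings on the side away from the beam.
- shaft_seat (a point): Point on the shaft's axis on top of its round flange (60 mm across), 92 mm above the table: the hub's underside must rest here. It turns with the shaft; x is the direction in which the fitted lever's arm points (a small tab on the flange shows it), z up.
- shaft_top (a point): Top of the shaft's steel spline, 40 mm above the flange; axes as shaft_seat. The spline is T-shaped: a bar 12 x 40 mm (the 40 along y) plus a 12 mm wide rib from the axis 20 mm towards -x; its top edges are rounded over the last 6 mm. The bore has 1.5 mm play on each side, so the lever fits in one rotation only.
- press_shaft (a joint): Turn of the shaft (rad), growing counter-clockwise seen from above: 0 open, 1.4 the stop, where the foot clamps the cards; 0 to 0.35 at the start. At 0 the fitted lever's arm points 0.5 rad counter-clockwise from the press's -x. About 0.12 N m of friction, no spring: it stays where it is left.
- tape: Bystander: roll of blue tape, 80 mm across, 36 mm high, lying flat; origin at the centre of its underside.
- pot_a: Bystander: small ink pot with a yellow cap, 67 mm across, 58 mm high, behind the press; origin at the centre of its underside.

How it is judged:
By the outcome, as a careful person would: the job done as asked, in the order asked, and still so for the second after the job is handed in, with the robot touching nothing.
It also fails if it takes over 67 s, if anything falls off the work surface, if the arm or the gripper's body presses on something with over 40 N, if the wrist force passes 120 N, or if a joint passes its speed limit or range.

## Working session

There is one attempt and no reset: what is moved stays moved. The work goes in short steps, Python scripts to look and compute and a tool call to move; the robot and the scene stay as the last step left them, time stands still between calls to the robot, and variables do not carry over. Pictures are saved under pics/ and viewed, about 8 in all and at most 12, crops included, and the job is handed in when it is done.

Besides the shell and the picture viewer there is one more tool, called after "Call:" by a JSON object that holds its "op" and its "data", one argument or row to a line. step_arm: Moves the arm, as the interface text tells. Its arguments: {"type":"object","properties":{"increments":{"type":"array"},"newtons":{"type":"number"}},"required":["increments"]}

```bash
ls; mkdir -p pics
python3 - <<'E'
from rig import env
import cv2, numpy as np
s=env.observe()
for k,v in s.items(): print(k,np.round(v,4).tolist())
print(env.tips_ahead)
for n in("scene","top","wrist"):
    d=env.get_image(n); cv2.imwrite(f"pics/{n}0.png",d["color"]); print(n,d["camera_matrix"].round(1).tolist(),d["rvec"],d["tvec"])
a=cv2.imread("pics/scene0.png");b=cv2.imread("pics/top0.png")
E
```

```text
pics
time_s 0.0
q [-81.6073, 21.8421, 74.3848, -0.0006, 83.8602, -12.3355]
qvel [0.0224, -0.0172, 0.1007, 0.012, -0.0166, -0.0182]
joint_efforts [0.0008, -44.8458, -23.128, -0.0001, 0.0046, 0.0]
position [0.1947, -0.5144, 0.4041]
tool_rot [[0.3539, -0.9353, -0.0002], [-0.9353, -0.3539, 0.0015], [-0.0015, -0.0003, -1.0]]
ft_force [0.6363, 0.7338, -0.3533]
wrist_torque [0.0277, 0.0352, 0.0377]
grip_width 0.0857
0.1734
scene [[453.6, 0.0, 286.3], [0.0, 453.6, 209.6], [0.0, 0.0, 1.0]] [ 1.27161136 -2.06931793  1.05677984] [0.42627634 0.29952061 0.57868376]
top [[409.7, 0.0, 278.1], [0.0, 409.7, 206.5], [0.0, 0.0, 1.0]] [ 2.16123707 -2.16036531  0.15578068] [0.19292862 0.5664047  0.88467225]
wrist [[325.2, 0.0, 279.1], [0.0, 325.2, 212.4], [0.0, 0.0, 1.0]] [-2.40183006  1.65726209  0.22119212] [-0.54846867 -0.0342319   0.37814237]
```

View pics/top0.png

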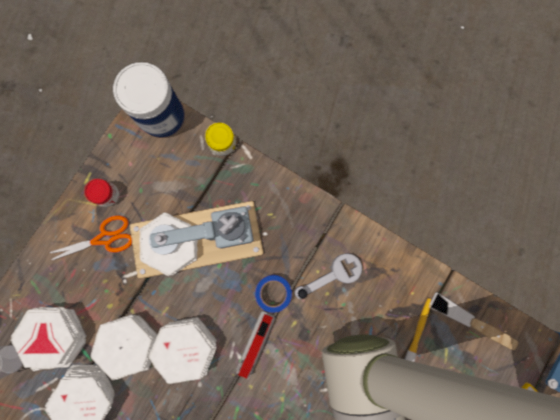

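View pics/scene0.png

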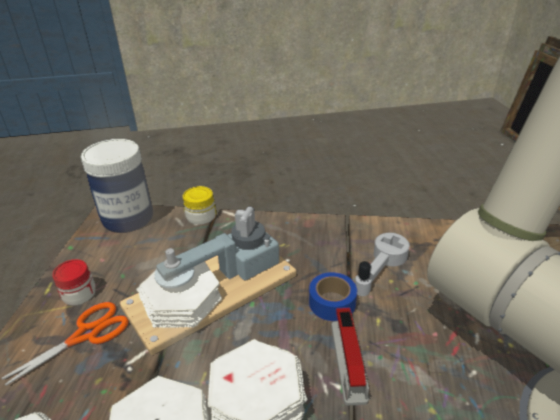

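Top view: the lever hub is at about (348,267), its knob at (303,293), the shaft at (231,222) and the tape at (273,294). In the scene view, the hub is at (392,247), the knob at (364,270), the shaft at (243,225). I'll enlarge these areas.

Run:
```python
import cv2, numpy as np
t=cv2.imread("pics/top0.png");s=cv2.imread("pics/scene0.png")
def crop(im,x,y,w,h,k):
    c=cv2.resize(im[y:y+h,x:x+w],None,fx=k,fy=k,interpolation=cv2.INTER_CUBIC)
    for i in range(0,w,10):
        cv2.line(c,(i*k,0),(i*k,4 if i%50 else 10),(0,255,0),1)
        if i%20==0: cv2.putText(c,str(x+i),(i*k,20),0,.35,(0,255,0),1)
    for i in range(10,h,10):
        cv2.line(c,(0,i*k),(4,i*k),(0,255,0),1)
        cv2.putText(c,str(y+i),(6,i*k+4),0,.35,(0,255,0),1)
    return c
A=np.vstack([np.hstack([crop(t,285,245,80,60,5),crop(t,195,195,80,60,5)]),np.hstack([crop(s,345,225,80,75,5)[:300],crop(s,205,200,80,60,5)])])
cv2.imwrite("pics/crop1.png",A)
```

```text
(no output)
```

View pics/crop1.png

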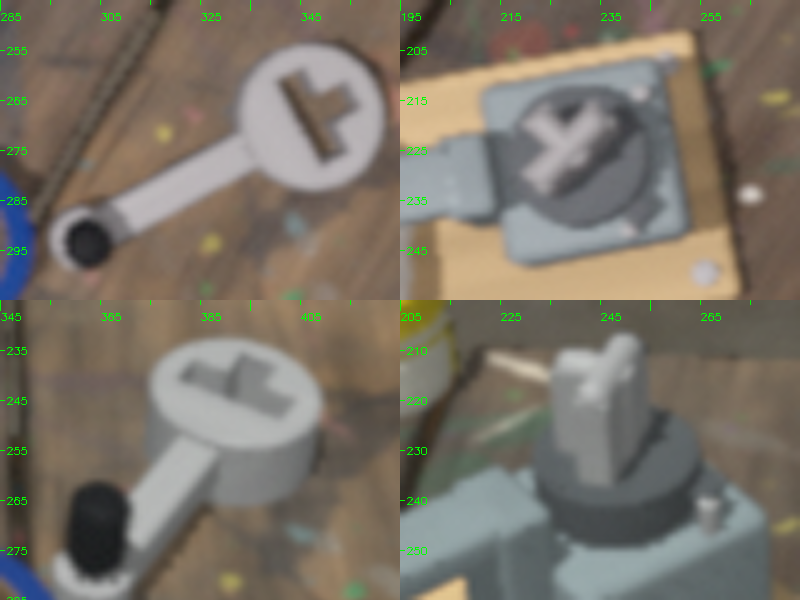

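Crops: in the top view, the hub top centre is at (347.2,268.4), the knob top at (302.6,293.4), the flange at (231.4,226), and the spline T's bar ends at (223.4,232.4) and (237,216.4) with the rib end at (221.6,217.6). In the scene view, the hub top is at (392.4,243.8), the flange at (248.8,231).

```bash
cat > h.py <<'E'
from rig import env
import cv2, numpy as np
def cam(name):
    d=env.get_image(name); d["R"]=cv2.Rodrigues(np.array(d["rvec"],float))[0]; d["t"]=np.array(d["tvec"],float).ravel(); d["fish"]=name=="wrist"; d["C"]=-d["R"].T@d["t"]; return d
def ray(d,px):
    K=d["camera_matrix"]; u=(px[0]-K[0,2])/K[0,0]; v=(px[1]-K[1,2])/K[1,1]
    if d["fish"]:
        r=np.hypot(u,v); c=np.array([u/r*np.sin(r),v/r*np.sin(r),np.cos(r)]) if r>0 else np.array([0,0,1.])
    else: c=np.array([u,v,1.])
    c=d["R"].T@c; return c/np.linalg.norm(c)
def atz(d,px,z):
    r=ray(d,px); return d["C"]+r*(z-d["C"][2])/r[2]
def tri(obs):
    A=np.zeros((3,3));b=np.zeros(3)
    for d,p in obs:
        r=ray(d,p); M=np.eye(3)-np.outer(r,r); A+=M; b+=M@d["C"]
    X=np.linalg.solve(A,b); return X,[np.linalg.norm((np.eye(3)-np.outer(ray(d,p),ray(d,p)))@(X-d["C"])) for d,p in obs]
def proj(d,X):
    c=np.atleast_2d(X)@d["R"].T+d["t"]; K=d["camera_matrix"]
    if d["fish"]:
        h=np.hypot(c[:,0],c[:,1]); s=np.arctan2(h,c[:,2])/np.maximum(h,1e-9)
        uv=c[:,:2]*s[:,None]
    else: uv=c[:,:2]/c[:,2:]
    return uv*[K[0,0],K[1,1]]+[K[0,2],K[1,2]]
E
python3 - <<'E'
from h import *
np.set_printoptions(precision=4,suppress=True)
t=cam("top");s=cam("scene"); print(t["C"],s["C"])
H,e=tri([(t,(347.2,268.4)),(s,(392.4,243.8))]);print("hub",H,e, atz(t,(347.2,268.4),.032),atz(s,(392.4,243.8),.032))
F,e=tri([(t,(231.4,226)),(s,(248.8,231))]);print("flange",F,e,atz(t,(231.4,226),.092))
print("knob",atz(t,(302.6,293.4),.065),tri([(t,(302.6,293.4)),(s,(364.6,261))]))
for p in [(223.4,232.4),(237,216.4),(221.6,217.6)]: print(atz(t,p,.132))
print("tape",atz(t,(273,294),.036))
# gearbox corner dirs and beam
print("beam", atz(t,(163,240),.123))
w=cam("wrist");st=env.observe();print("wristcam in tool",(w["C"]-st["position"])@np.array(st["tool_rot"]), w["R"]@np.array(st["tool_rot"]))
E
```

```text
[0.4472 0.2061 0.9478] [-0.0769  0.509   0.5842]
hub [0.4279 0.0386 0.0292] [np.float64(0.0011741000727464009), np.float64(0.0011741000727465048)] [0.4287 0.0401 0.032 ] [0.4249 0.0399 0.032 ]
flange [0.5177 0.2914 0.0886] [np.float64(0.0006280266120226826), np.float64(0.0006280266120227146)] [0.5177 0.2916 0.092 ]
knob [0.3771 0.1418 0.065 ] (array([0.3768, 0.1413, 0.0689]), [np.float64(0.0010137233770503018), np.float64(0.001013723377050349)])
[0.5017 0.3033 0.132 ]
[0.5337 0.2767 0.132 ]
[0.5312 0.3074 0.132 ]
tape [0.3736 0.2044 0.036 ]
beam [0.487  0.4247 0.123 ]
wristcam in tool [-0.0009 -0.0656  0.0312] [[ 1.     -0.0008  0.0006]
 [ 0.001   0.9656 -0.2601]
 [-0.0004  0.2601  0.9656]]
```

View pics/wrist0.png

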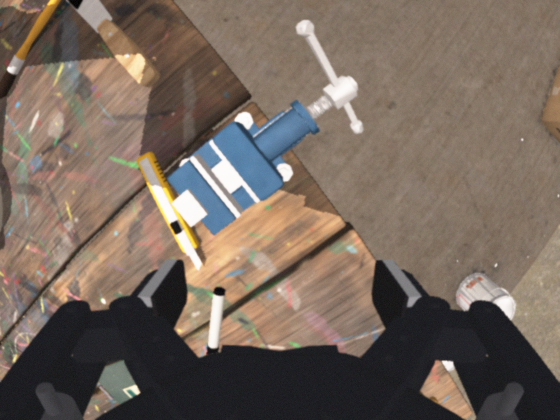

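Consistent geometry: the hub is at (0.428,0.039) and its height of 29 mm fits. The knob is 114 mm away, so the lever's heading is about 117°. The shaft is at (0.518,0.291), with its arm direction at about 230° (q≈0.16). Next I'll move over the press for a close wrist view, already yawed for the grasp.

Call:
{"op": "step_arm", "data": {
  "increments": [
    {"wz": -0.14},
    {"wz": -0.14},
    {"wz": -0.14},
    {"wz": -0.14},
    {"wz": -0.14},
    {"wz": -0.14},
    {"wz": -0.14},
    {"wz": -0.14},
    {"wz": -0.14},
    {"wz": -0.14},
    {"wz": -0.14},
    {"wz": -0.14}
  ]
}}

```text
invalid input at $.increments[0]: expected keys x, y, z, wx, wy, wz, gripper
```

Call:
{"op": "step_arm", "data": {
  "increments": [
    {"x": 3.62, "y": -3.1, "z": 0.24},
    {"x": 3.62, "y": -3.1, "z": 0.24},
    {"x": 3.62, "y": -3.1, "z": 0.24},
    {"x": 3.62, "y": -3.1, "z": 0.24},
    {"x": 3.62, "y": -3.1, "z": 0.24},
    {"x": 3.62, "y": -3.1, "z": 0.24},
    {"x": 3.62, "y": -3.1, "z": 0.24},
    {"x": 3.62, "y": -3.1, "z": 0.24},
    {"x": 3.62, "y": -3.1, "z": 0.24},
    {"x": 3.62, "y": -3.1, "z": 0.24},
    {"x": 3.62, "y": -3.1, "z": 0.24},
    {"x": 3.62, "y": -3.1, "z": 0.24},
    {"x": 3.62, "y": -3.1, "z": 0.24},
    {"x": 3.62, "y": -3.1, "z": 0.24},
    {"x": 3.62, "y": -3.1, "z": 0.24},
    {"x": 3.62, "y": -3.1, "z": 0.24},
    {"x": 3.62, "y": -3.1, "z": 0.24},
    {"x": 3.62, "y": -3.1, "z": 0.24},
    {},
    {}
  ]
}}

```text
invalid input at $.increments[0]: expected keys x, y, z, wx, wy, wz, gripper
```

Run:
```python
from h import *
import pickle
s=env.observe(); print(s["time_s"],s["position"],np.round(s["tool_rot"],3).tolist(),np.round(s["q"],1))
d=cam("wrist"); pickle.dump(d,open("w1.pkl","wb"))
c=cv2.resize(d["color"][100:340,120:440],None,fx=2.5,fy=2.5,interpolation=cv2.INTER_CUBIC)
for i in range(0,320,20):
    cv2.line(c,(int(i*2.5),0),(int(i*2.5),6),(0,255,0)); cv2.putText(c,str(120+i),(int(i*2.5),18),0,.35,(0,255,0))
for i in range(20,240,20):
    cv2.line(c,(0,int(i*2.5)),(6,int(i*2.5)),(0,255,0)); cv2.putText(c,str(100+i),(8,int(i*2.5)+4),0,.35,(0,255,0))
cv2.imwrite("pics/w1.png",c)
```

```text
0.3 [ 0.19467092 -0.51437116  0.40449557] [[0.354, -0.935, -0.0], [-0.935, -0.354, 0.001], [-0.001, -0.0, -1.0]] [-81.6  21.8  74.4   0.   83.9 -12.3]
```

View pics/w1.png

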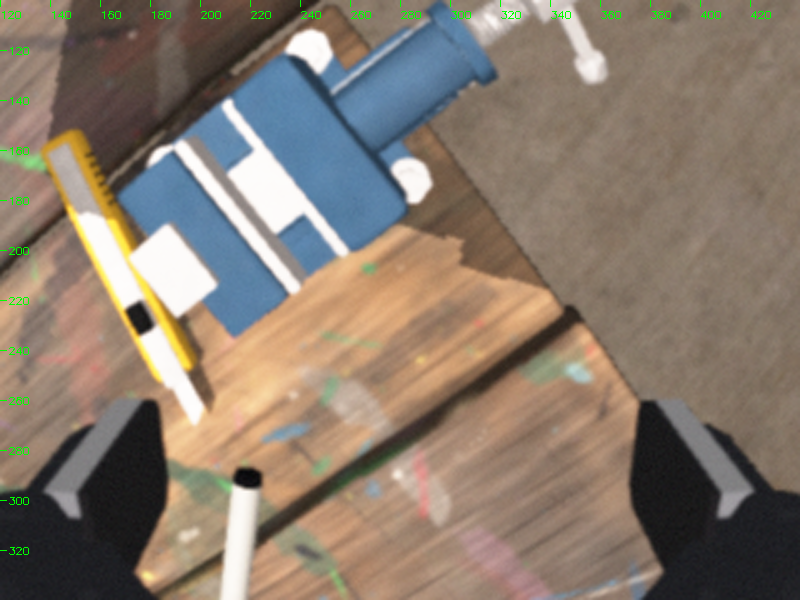

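The calls were refused because every key is needed, so the view still shows the start. I'll repeat the moves with full rows.

Call:
{"op": "step_arm", "data": {
  "increments": [
    {"x": 0, "y": 0, "z": 0, "wx": 0, "wy": 0, "wz": -0.14, "gripper": 8.5},
    {"x": 0, "y": 0, "z": 0, "wx": 0, "wy": 0, "wz": -0.14, "gripper": 8.5},
    {"x": 0, "y": 0, "z": 0, "wx": 0, "wy": 0, "wz": -0.14, "gripper": 8.5},
    {"x": 0, "y": 0, "z": 0, "wx": 0, "wy": 0, "wz": -0.14, "gripper": 8.5},
    {"x": 0, "y": 0, "z": 0, "wx": 0, "wy": 0, "wz": -0.14, "gripper": 8.5},
    {"x": 0, "y": 0, "z": 0, "wx": 0, "wy": 0, "wz": -0.14, "gripper": 8.5},
    {"x": 0, "y": 0, "z": 0, "wx": 0, "wy": 0, "wz": -0.14, "gripper": 8.5},
    {"x": 0, "y": 0, "z": 0, "wx": 0, "wy": 0, "wz": -0.14, "gripper": 8.5},
    {"x": 0, "y": 0, "z": 0, "wx": 0, "wy": 0, "wz": -0.14, "gripper": 8.5},
    {"x": 0, "y": 0, "z": 0, "wx": 0, "wy": 0, "wz": -0.14, "gripper": 8.5},
    {"x": 0, "y": 0, "z": 0, "wx": 0, "wy": 0, "wz": -0.14, "gripper": 8.5},
    {"x": 0, "y": 0, "z": 0, "wx": 0, "wy": 0, "wz": -0.14, "gripper": 8.5}
  ]
}}

```text
time_s: 1.55
position: [0.1947, -0.5144, 0.4047]
tool_rot: [[0.888, 0.459, -0.0], [0.459, -0.888, 0.0], [0.0, -0.0, -1.0]]
ft_force: [-0.6, 0.0, 0.4]
grip_width: 0.0852
```

Call:
{"op": "step_arm", "data": {
  "increments": [
    {"x": 3.6, "y": -3.1, "z": 0.24, "wx": 0, "wy": 0, "wz": 0, "gripper": 8.5},
    {"x": 3.6, "y": -3.1, "z": 0.24, "wx": 0, "wy": 0, "wz": 0, "gripper": 8.5},
    {"x": 3.6, "y": -3.1, "z": 0.24, "wx": 0, "wy": 0, "wz": 0, "gripper": 8.5},
    {"x": 3.6, "y": -3.1, "z": 0.24, "wx": 0, "wy": 0, "wz": 0, "gripper": 8.5},
    {"x": 3.6, "y": -3.1, "z": 0.24, "wx": 0, "wy": 0, "wz": 0, "gripper": 8.5},
    {"x": 3.6, "y": -3.1, "z": 0.24, "wx": 0, "wy": 0, "wz": 0, "gripper": 8.5},
    {"x": 3.6, "y": -3.1, "z": 0.24, "wx": 0, "wy": 0, "wz": 0, "gripper": 8.5},
    {"x": 3.6, "y": -3.1, "z": 0.24, "wx": 0, "wy": 0, "wz": 0, "gripper": 8.5},
    {"x": 3.6, "y": -3.1, "z": 0.24, "wx": 0, "wy": 0, "wz": 0, "gripper": 8.5},
    {"x": 3.6, "y": -3.1, "z": 0.24, "wx": 0, "wy": 0, "wz": 0, "gripper": 8.5},
    {"x": 3.6, "y": -3.1, "z": 0.24, "wx": 0, "wy": 0, "wz": 0, "gripper": 8.5},
    {"x": 3.6, "y": -3.1, "z": 0.24, "wx": 0, "wy": 0, "wz": 0, "gripper": 8.5},
    {"x": 3.6, "y": -3.1, "z": 0.24, "wx": 0, "wy": 0, "wz": 0, "gripper": 8.5},
    {"x": 3.6, "y": -3.1, "z": 0.24, "wx": 0, "wy": 0, "wz": 0, "gripper": 8.5},
    {"x": 3.6, "y": -3.1, "z": 0.24, "wx": 0, "wy": 0, "wz": 0, "gripper": 8.5},
    {"x": 3.6, "y": -3.1, "z": 0.24, "wx": 0, "wy": 0, "wz": 0, "gripper": 8.5},
    {"x": 3.6, "y": -3.1, "z": 0.24, "wx": 0, "wy": 0, "wz": 0, "gripper": 8.5},
    {"x": 3.6, "y": -3.1, "z": 0.24, "wx": 0, "wy": 0, "wz": 0, "gripper": 8.5},
    {"x": 0, "y": 0, "z": 0, "wx": 0, "wy": 0, "wz": 0, "gripper": 8.5},
    {"x": 0, "y": 0, "z": 0, "wx": 0, "wy": 0, "wz": 0, "gripper": 8.5}
  ]
}}

```text
time_s: 3.55
position: [0.5188, 0.2775, 0.3609]
tool_rot: [[0.89, 0.455, -0.001], [0.455, -0.89, -0.001], [-0.001, 0.0, -1.0]]
ft_force: [-0.3, -0.5, 0.2]
grip_width: 0.0848
```

```bash
cat >> h.py <<'E'
import pickle
def snap(tag,x,y,w,h,k):
    s=env.observe(); R=np.array(s["tool_rot"]); print("t",round(s["time_s"],2),"pos",np.round(s["position"],4),"x-angle",np.degrees(np.arctan2(R[1,0],R[0,0])).round(2),"zaxis",np.round(R[:,2],4),"q",np.round(s["q"],1),"F",np.round(s["ft_force"],1),"grip",round(s["grip_width"],4))
    d=cam("wrist"); pickle.dump(d,open(f"{tag}.pkl","wb"))
    c=cv2.resize(d["color"][y:y+h,x:x+w],None,fx=k,fy=k,interpolation=cv2.INTER_CUBIC)
    for i in range(0,w,20):
        cv2.line(c,(int(i*k),0),(int(i*k),6),(0,255,0)); cv2.putText(c,str(x+i),(int(i*k),18),0,.35,(0,255,0))
    for i in range(20,h,20):
        cv2.line(c,(0,int(i*k)),(6,int(i*k)),(0,255,0)); cv2.putText(c,str(y+i),(8,int(i*k)+4),0,.35,(0,255,0))
    cv2.imwrite(f"pics/{tag}.png",c)
E
python3 - <<'E'
from h import *
snap("w2",180,120,200,150,4)
E
```

```text
t 3.55 pos [0.5188 0.2775 0.3609] x-angle 27.08 zaxis [-1.e-03 -5.e-04 -1.e+00] q [ 16.6  27.6  72.2  -0.   80.3 -10.4] F [-0.3 -0.5  0.2] grip 0.0848
```

View pics/w2.png

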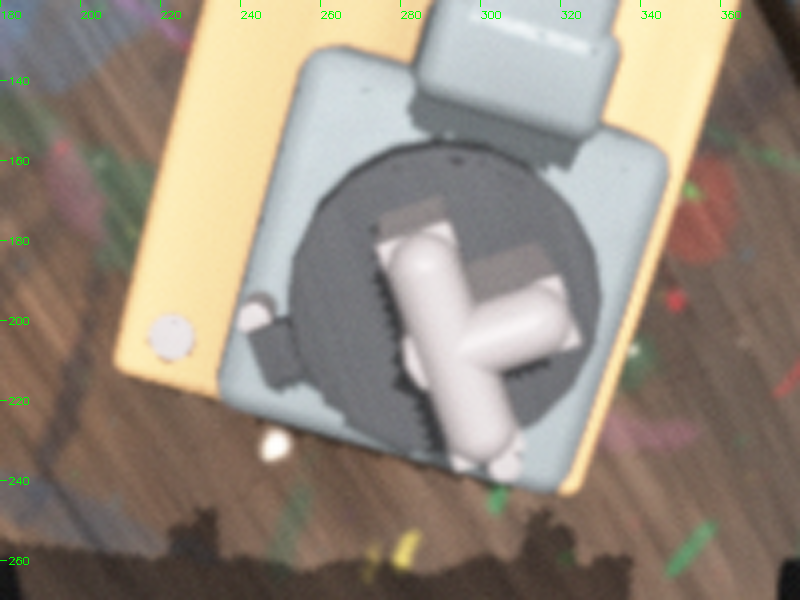

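The close view shows the spline T clearly. The bar runs from (284.3,177.5) to (302,235.5) and the rib end is at (319.5,196). The flange circle is centred at about (291.3,194.3), and the tab at (249,208).

Run:
```python
from h import *
np.set_printoptions(precision=4,suppress=True)
d=pickle.load(open("w2.pkl","rb")); f=lambda X,Y:(180+X/4,120+Y/4)
a,b,r=[atz(d,f(*p),.131) for p in [(417,230),(488,462),(572,300)]]
print(a,b,r,"mid",(a+b)/2,"bar len",np.linalg.norm(a-b))
v=a-b; print("bar perp ang",np.degrees(np.arctan2(v[1],v[0]))-90, "ribdir",np.degrees(np.arctan2(*(r-(a+b)/2)[1::-1])))
# flange circle fit at z=.092
P=np.array([atz(d,f(*p),.092)[:2] for p in [(290,285),(305,220),(345,175),(400,150),(450,142),(520,160),(570,200),(597,255),(598,310),(580,365)]])
A=np.c_[2*P,np.ones(len(P))]; s=np.linalg.lstsq(A,(P**2).sum(1),rcond=None)[0]; print("flange",s[:2],"R",np.sqrt(s[2]+s[0]**2+s[1]**2))
t=atz(d,f(265,345),.09); print("tab",t,np.degrees(np.arctan2(t[1]-s[1],t[0]-s[0])))
# edges of bar side base: corner checks by projecting model
def model(c,h):
    u=np.array([np.cos(h),np.sin(h)]);w=np.array([-u[1],u[0]])
    L=[(6,20),(6,-20),(-6,-20),(-6,-6),(-20,-6),(-20,6),(-6,6),(-6,20)]
    return np.array([c+(x*u+y*w)/1000 for x,y in L])
c=(np.array([*s[:2]])+(a+b)[:2]/2)/2
for z in(.126,):
  h=np.arctan2(*(b-a)[:2][::1]) if 0 else np.radians(230)
im=d["color"].copy(); big=cv2.resize(im,None,fx=4,fy=4,interpolation=cv2.INTER_CUBIC)
import sys
for hd,col in((230,(0,0,255)),):
  for z in(.126,.092):
    m=model(c,np.radians(hd)); q=proj(d,np.c_[m,np.full(8,z)]); cv2.polylines(big,[np.int32(q*4)],True,col if z>.1 else (0,255,0),1)
cv2.imwrite("pics/ov1.png",big[480:1080,720:1520]); print(c)
```

```text
[0.5053 0.3104 0.131 ] [0.5329 0.2821 0.131 ] [0.5321 0.3118 0.131 ] mid [0.5191 0.2963 0.131 ] bar len 0.039564098992663894
bar perp ang 44.24450059426971 ribdir 50.18652211086174
flange [0.5191 0.2964] R 0.029225224531535067
tab [0.4932 0.2722 0.09  ] -136.90514030810579
[0.5191 0.2963]
```

Run:
```python
from h import *
from scipy.optimize import least_squares
d=pickle.load(open("w2.pkl","rb")); f=lambda X,Y:(180+X/4,120+Y/4)
def model(c,hd,z):
    h=np.radians(hd);u=np.array([np.cos(h),np.sin(h)]);w=np.array([-u[1],u[0]])
    L=[(6,20),(6,-20),(-6,-20),(-6,-6),(-20,-6),(-20,6),(-6,6),(-6,20)]
    return np.c_[np.array([c+(x*u+y*w)/1000 for x,y in L]),np.full(8,z)]
big=cv2.resize(d["color"],None,fx=4,fy=4,interpolation=cv2.INTER_CUBIC)
o=big.copy()
for z,col in((.126,(0,0,255)),(.092,(0,255,0))):
    cv2.polylines(o,[np.int32(proj(d,model(np.array([.5191,.2963]),224.5,z))*4)],True,col,1)
th=np.linspace(0,6.28,60); cv2.polylines(o,[np.int32(4*proj(d,np.c_[.5191+.03*np.cos(th),.2963+.03*np.sin(th),np.full(60,.092)]))],True,(255,0,0),1)
t=cam("top"); k=8; ot=cv2.resize(t["color"],None,fx=k,fy=k,interpolation=cv2.INTER_CUBIC)
pc=ot.copy()
for c,col in(((.5191,.2963),(0,0,255)),((.5177,.2910),(0,255,0))):
    cv2.polylines(ot,[np.int32(proj(t,model(np.array(c),224.5,.126))*k)],True,col,1)
    cv2.polylines(ot,[np.int32(k*proj(t,np.c_[c[0]+.03*np.cos(th),c[1]+.03*np.sin(th),np.full(60,.092)]))],True,col,1)
cv2.imwrite("pics/ov1.png",np.hstack([o[560:1010,960:1360],ot[195*k:195*k+450,205*k:205*k+400]]))
```

```text
(no output)
```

View pics/ov1.png

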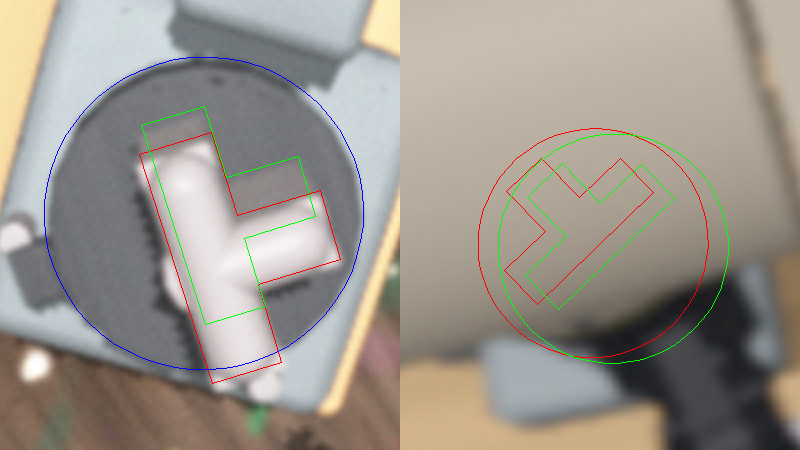

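The wrist overlay at (0.5191,0.2963), heading 224.5°, fits the T and flange well. The arm now hides the press from the top camera. Wrist and top positions differ by about 5 mm, so I'll work with relative wrist views. Next I'll go above the lever.

Call:
{"op": "step_arm", "data": {
  "increments": [
    {"x": -3.15, "y": 2.07, "z": 1.63, "wx": 0, "wy": 0, "wz": 0, "gripper": 8.5},
    {"x": -3.15, "y": 2.07, "z": 1.63, "wx": 0, "wy": 0, "wz": 0, "gripper": 8.5},
    {"x": -3.15, "y": 2.07, "z": 1.63, "wx": 0, "wy": 0, "wz": 0, "gripper": 8.5},
    {"x": -3.15, "y": 2.07, "z": 1.63, "wx": 0, "wy": 0, "wz": 0, "gripper": 8.5},
    {"x": -3.15, "y": 2.07, "z": 1.63, "wx": 0, "wy": 0, "wz": 0, "gripper": 8.5},
    {"x": -3.15, "y": 2.07, "z": 1.63, "wx": 0, "wy": 0, "wz": 0, "gripper": 8.5},
    {"x": 0, "y": 0, "z": 0, "wx": 0, "wy": 0, "wz": 0, "gripper": 8.5},
    {"x": 0, "y": 0, "z": 0, "wx": 0, "wy": 0, "wz": 0, "gripper": 8.5}
  ]
}}

```text
time_s: 4.45
position: [0.4066, 0.0794, 0.2643]
tool_rot: [[0.893, 0.451, 0.001], [0.451, -0.893, 0.0], [0.001, 0.0, -1.0]]
ft_force: [0.9, -1.1, 0.3]
grip_width: 0.0847
```

Run:
```python
from h import *
snap("w3",190,180,180,180,3.3)
```

```text
t 4.45 pos [0.4066 0.0794 0.2643] x-angle 26.81 zaxis [ 8.e-04  0.e+00 -1.e+00] q [ -5.4  18.9 107.1   0.   53.9 -32.2] F [ 0.9 -1.1  0.3] grip 0.0847
```

View pics/w3.png

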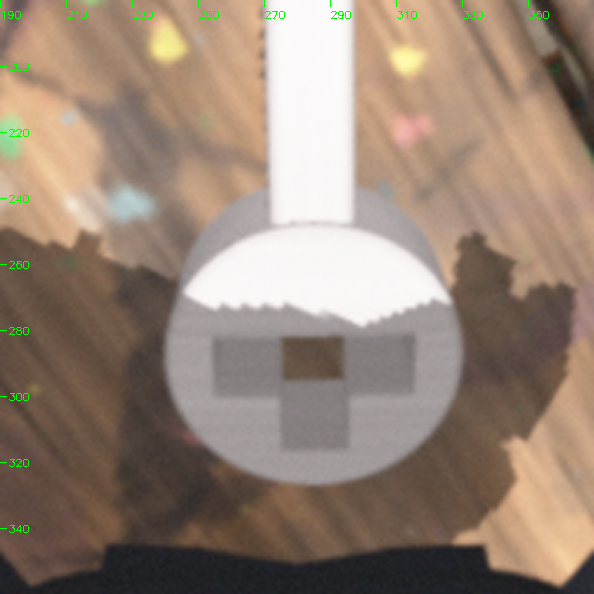

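The hub and bore are clear. At z=0.032 the bore corners are at pixel rows about 282, 300 and 316, columns 254 to 316. The real joint 1 angle is −5°, so the opposite grasp yaw (camera on the hub side) is reachable. It's better because it shows bore and spline during the fit. I'll fit the lever pose first.

```bash
cat >> h.py <<'E'
from scipy.optimize import least_squares
BORE=np.array([(7.5,21.5),(7.5,-21.5),(-7.5,-21.5),(-7.5,-7.5),(-21.5,-7.5),(-21.5,7.5),(-7.5,7.5),(-7.5,21.5)])/1000
def place(c,hd,L,z):
    h=np.radians(hd);u=np.array([np.cos(h),np.sin(h)]);w=np.array([-u[1],u[0]])
    return np.c_[np.array(c)+L[:,:1]*u+L[:,1:]*w,np.full(len(L),z)]
def fit(d,px,L,z,x0):
    r=least_squares(lambda p:(proj(d,place(p[:2],p[2],L,z))-px).ravel(),x0,x_scale=[.01,.01,5]); return r.x,np.sqrt((r.fun**2).mean())
E
python3 - <<'E'
from h import *
d=pickle.load(open("w3.pkl","rb")); f=lambda P:np.array([190,180])+np.array(P)/3.3
# lever y>0: heading 117 -> left of heading. order per BORE; image up = heading(+x lever), left of heading = image left
P=f([(212,336),(415,334),(415,395),(349,395),(349,450),(281,450),(281,397),(212,397)])
for z in(.032,):
    x,e=fit(d,P,BORE,z,[.428,.039,117]); print(z,x.round(4),e)
Q=np.array([atz(d,f([p])[0],.032)[:2] for p in [(165,350),(462,350),(182,292),(449,298),(240,466),(390,470),(315,485),(315,224)]])
A=np.c_[2*Q,np.ones(len(Q))]; s=np.linalg.lstsq(A,(Q**2).sum(1),rcond=None)[0]; print("hub circ",s[:2],"R",np.sqrt(s[2]+s[0]**2+s[1]**2))
a=[atz(d,f([p])[0],.028) for p in [(269,20),(271,215),(354,20),(354,215)]]
print(np.round(a,4)); m0=(a[0]+a[2])/2;m1=(a[1]+a[3])/2; v=m0-m1; print("arm heading",np.degrees(np.arctan2(v[1],v[0])), "width",np.linalg.norm(a[1]-a[3]))
st=env.observe();R=np.array(st["tool_rot"]); print("hub in tool", (np.r_[x[:2],.032]-st["position"])@R)
E
```

```text
0.032 [4.307000e-01 4.160000e-02 1.175006e+02] 0.29167363678708436
hub circ [0.43049261 0.04232619] R 0.03184929111794583
[[0.3894 0.103  0.028 ]
 [0.4078 0.0671 0.028 ]
 [0.4042 0.1105 0.028 ]
 [0.4229 0.0747 0.028 ]]
arm heading 117.38879742488811 width 0.0169648107451547
hub in tool [0.00341772 0.04476748 0.23250427]
```

Call:
{"op": "step_arm", "data": {
  "increments": [
    {"x": 0, "y": 0, "z": 0, "wx": 0, "wy": 0, "wz": 0.149, "gripper": 8.5},
    {"x": 0, "y": 0, "z": 0, "wx": 0, "wy": 0, "wz": 0.149, "gripper": 8.5},
    {"x": 0, "y": 0, "z": 0, "wx": 0, "wy": 0, "wz": 0.149, "gripper": 8.5},
    {"x": 0, "y": 0, "z": 0, "wx": 0, "wy": 0, "wz": 0.149, "gripper": 8.5},
    {"x": 0, "y": 0, "z": 0, "wx": 0, "wy": 0, "wz": 0.149, "gripper": 8.5},
    {"x": 0, "y": 0, "z": 0, "wx": 0, "wy": 0, "wz": 0.149, "gripper": 8.5},
    {"x": 0, "y": 0, "z": 0, "wx": 0, "wy": 0, "wz": 0.149, "gripper": 8.5},
    {"x": 0, "y": 0, "z": 0, "wx": 0, "wy": 0, "wz": 0.149, "gripper": 8.5},
    {"x": 0, "y": 0, "z": 0, "wx": 0, "wy": 0, "wz": 0.149, "gripper": 8.5},
    {"x": 0, "y": 0, "z": 0, "wx": 0, "wy": 0, "wz": 0.149, "gripper": 8.5},
    {"x": 0, "y": 0, "z": 0, "wx": 0, "wy": 0, "wz": 0.149, "gripper": 8.5},
    {"x": 0, "y": 0, "z": 0, "wx": 0, "wy": 0, "wz": 0.149, "gripper": 8.5},
    {"x": 0, "y": 0, "z": 0, "wx": 0, "wy": 0, "wz": 0.149, "gripper": 8.5},
    {"x": 0, "y": 0, "z": 0, "wx": 0, "wy": 0, "wz": 0.149, "gripper": 8.5},
    {"x": 0, "y": 0, "z": 0, "wx": 0, "wy": 0, "wz": 0.149, "gripper": 8.5},
    {"x": 0, "y": 0, "z": 0, "wx": 0, "wy": 0, "wz": 0.149, "gripper": 8.5},
    {"x": 0, "y": 0, "z": 0, "wx": 0, "wy": 0, "wz": 0.149, "gripper": 8.5},
    {"x": 0, "y": 0, "z": 0, "wx": 0, "wy": 0, "wz": 0.149, "gripper": 8.5},
    {"x": 0, "y": 0, "z": 0, "wx": 0, "wy": 0, "wz": 0.149, "gripper": 8.5},
    {"x": 0, "y": 0, "z": 0, "wx": 0, "wy": 0, "wz": 0.149, "gripper": 8.5}
  ]
}}

```text
time_s: 6.5
position: [0.4073, 0.0811, 0.2644]
tool_rot: [[-0.809, -0.587, 0.002], [-0.587, 0.809, -0.0], [-0.002, -0.001, -1.0]]
ft_force: [-0.6, -0.1, 0.3]
grip_width: 0.0847
```

Call:
{"op": "step_arm", "data": {
  "increments": [
    {"x": 0, "y": 0, "z": 0, "wx": 0, "wy": 0, "wz": 0.075, "gripper": 8.5},
    {"x": 0, "y": 0, "z": 0, "wx": 0, "wy": 0, "wz": 0.075, "gripper": 8.5},
    {"x": 0, "y": 0, "z": 0, "wx": 0, "wy": 0, "wz": 0, "gripper": 8.5},
    {"x": 0, "y": 0, "z": 0, "wx": 0, "wy": 0, "wz": 0, "gripper": 8.5}
  ]
}}

```text
time_s: 6.9
position: [0.4071, 0.0809, 0.2641]
tool_rot: [[-0.884, -0.467, 0.001], [-0.467, 0.884, -0.0], [-0.001, -0.001, -1.0]]
ft_force: [-0.0, -0.5, -0.2]
grip_width: 0.0848
```

Run:
```python
from h import *
snap("w4",180,110,200,200,3)
```

```text
t 6.9 pos [0.4071 0.0809 0.2641] x-angle -152.19 zaxis [ 1.2e-03 -1.0e-04 -1.0e+00] q [ -5.2  19.  107.    0.   53.9 147. ] F [-0.  -0.5 -0.2] grip 0.0848
```

View pics/w4.png

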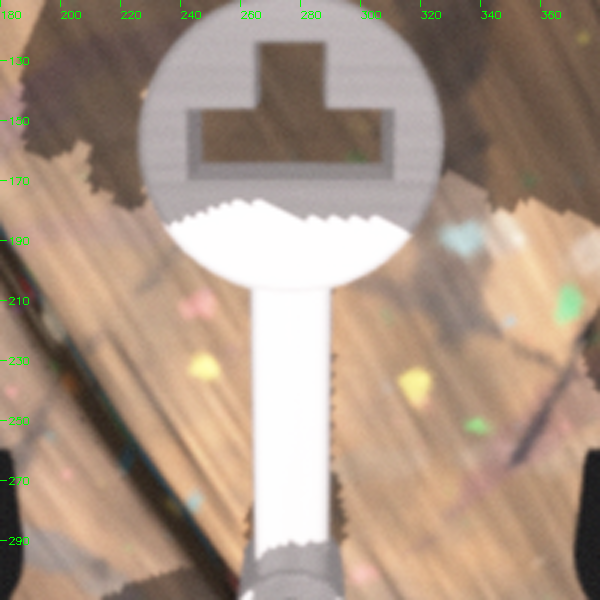

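The bore from the other side: bar columns 242 to 311, rows 146 to 170, stem end at row 124. I'll fit it and compare with the earlier view to get the camera bias.

Run:
```python
from h import *
d=pickle.load(open("w4.pkl","rb"))
P=np.array([180,110])+np.array([(393,179),(187,179),(187,108),(256,108),(256,41),(327,41),(327,108),(393,108)])/3
x,e=fit(d,P,BORE,.032,[.428,.039,117]); print(x.round(4),e)
xz=least_squares(lambda p:(proj(d,place(p[:2],p[2],BORE,p[3]))-P).ravel(),[*x,.03],x_scale=[.01,.01,5,.01]).x; print("free z",xz.round(4))
st=env.observe();R=np.array(st["tool_rot"]); print("hub in tool", (np.r_[x[:2],.032]-st["position"])@R)
f=lambda p:np.array([180,110])+np.array(p)/3
a=[atz(d,f(p),.028) for p in [(252,300),(330,300),(256,520),(329,520)]]
m0=(a[2]+a[3])/2;m1=(a[0]+a[1])/2;v=m0-m1;print("arm hd",np.degrees(np.arctan2(v[1],v[0])),"mid in tool",[((m-st["position"])@R).round(4) for m in(m0,m1)])
```

```text
[4.298000e-01 4.130000e-02 1.176198e+02] 0.37680259634464186
free z [4.298000e-01 4.140000e-02 1.176201e+02 2.940000e-02]
hub in tool [-0.00157166 -0.04545922  0.23204741]
arm hd 118.11127443589164 mid in tool [array([-0.0012,  0.0424,  0.236 ]), array([-0.0015, -0.0111,  0.236 ])]
```

Both yaws agree within 1 mm, with the hub at (0.430,0.0414) and a heading of 117.5°, so I trust the wrist camera. Now I descend and grasp about 47 mm from the axis.

Call:
{"op": "step_arm", "data": {
  "increments": [
    {"x": -0.2, "y": 0.14, "z": 2.0, "wx": 0, "wy": 0, "wz": 0, "gripper": 8.5},
    {"x": 0, "y": 0, "z": 2.0, "wx": 0, "wy": 0, "wz": 0.005, "gripper": 8.5},
    {"x": 0, "y": 0, "z": 2.0, "wx": 0, "wy": 0, "wz": 0, "gripper": 8.5},
    {"x": 0, "y": 0, "z": 1.5, "wx": 0, "wy": 0, "wz": 0, "gripper": 8.5},
    {"x": 0, "y": 0, "z": 1.2, "wx": 0, "wy": 0, "wz": 0, "gripper": 8.5},
    {"x": 0, "y": 0, "z": 0, "wx": 0, "wy": 0, "wz": 0, "gripper": 8.5},
    {"x": 0, "y": 0, "z": 0, "wx": 0, "wy": 0, "wz": 0, "gripper": 8.5},
    {"x": 0, "y": 0, "z": 0, "wx": 0, "wy": 0, "wz": 0, "gripper": 8.5}
  ],
  "newtons": 60
}}

```text
time_s: 7.75
position: [0.4082, 0.0827, 0.1773]
tool_rot: [[-0.888, -0.46, 0.001], [-0.46, 0.888, -0.0], [-0.001, -0.001, -1.0]]
ft_force: [-0.3, -0.0, -0.1]
grip_width: 0.085
```

Call:
{"op": "step_arm", "data": {
  "increments": [
    {"x": 0, "y": 0, "z": 0, "wx": 0, "wy": 0, "wz": 0, "gripper": 5},
    {"x": 0, "y": 0, "z": 0, "wx": 0, "wy": 0, "wz": 0, "gripper": 3},
    {"x": 0, "y": 0, "z": 0, "wx": 0, "wy": 0, "wz": 0, "gripper": 1},
    {"x": 0, "y": 0, "z": 0, "wx": 0, "wy": 0, "wz": 0, "gripper": 0.5},
    {"x": 0, "y": 0, "z": 0, "wx": 0, "wy": 0, "wz": 0, "gripper": 0.5},
    {"x": 0, "y": 0, "z": 0, "wx": 0, "wy": 0, "wz": 0, "gripper": 0.5},
    {"x": 0, "y": 0, "z": 0, "wx": 0, "wy": 0, "wz": 0, "gripper": 0.5},
    {"x": 0, "y": 0, "z": 0, "wx": 0, "wy": 0, "wz": 0, "gripper": 0.5}
  ],
  "newtons": 60
}}

```text
time_s: 8.55
position: [0.408, 0.0826, 0.177]
tool_rot: [[-0.888, -0.46, 0.001], [-0.46, 0.888, -0.0], [-0.0, -0.0, -1.0]]
ft_force: [-0.7, 0.7, 5.0]
grip_width: 0.0168
```

Gripped (16.8 mm). Lift, turn to heading 224.5°, and move over the shaft.

Call:
{"op": "step_arm", "data": {
  "increments": [
    {"x": 0, "y": 0, "z": -2, "wx": 0, "wy": 0, "wz": 0, "gripper": 0.5},
    {"x": 0, "y": 0, "z": -3.5, "wx": 0, "wy": 0, "wz": 0, "gripper": 0.5},
    {"x": 0, "y": 0, "z": -4, "wx": 0, "wy": 0, "wz": 0, "gripper": 0.5},
    {"x": 0, "y": 0, "z": -4, "wx": 0, "wy": 0, "wz": 0, "gripper": 0.5},
    {"x": 0, "y": 0, "z": -3, "wx": 0, "wy": 0, "wz": 0, "gripper": 0.5},
    {"x": 0, "y": 0, "z": 0, "wx": 0, "wy": 0, "wz": -0.08, "gripper": 0.5},
    {"x": 0, "y": 0, "z": 0, "wx": 0, "wy": 0, "wz": -0.14, "gripper": 0.5},
    {"x": 0, "y": 0, "z": 0, "wx": 0, "wy": 0, "wz": -0.14, "gripper": 0.5},
    {"x": 0, "y": 0, "z": 0, "wx": 0, "wy": 0, "wz": -0.14, "gripper": 0.5},
    {"x": 0, "y": 0, "z": 0, "wx": 0, "wy": 0, "wz": -0.14, "gripper": 0.5},
    {"x": 0, "y": 0, "z": 0, "wx": 0, "wy": 0, "wz": -0.14, "gripper": 0.5},
    {"x": 0, "y": 0, "z": 0, "wx": 0, "wy": 0, "wz": -0.14, "gripper": 0.5},
    {"x": 0, "y": 0, "z": 0, "wx": 0, "wy": 0, "wz": -0.14, "gripper": 0.5},
    {"x": 0, "y": 0, "z": 0, "wx": 0, "wy": 0, "wz": -0.14, "gripper": 0.5},
    {"x": 0, "y": 0, "z": 0, "wx": 0, "wy": 0, "wz": -0.14, "gripper": 0.5},
    {"x": 0, "y": 0, "z": 0, "wx": 0, "wy": 0, "wz": -0.14, "gripper": 0.5},
    {"x": 0, "y": 0, "z": 0, "wx": 0, "wy": 0, "wz": -0.14, "gripper": 0.5},
    {"x": 0, "y": 0, "z": 0, "wx": 0, "wy": 0, "wz": -0.14, "gripper": 0.5},
    {"x": 0, "y": 0, "z": 0, "wx": 0, "wy": 0, "wz": -0.11, "gripper": 0.5},
    {"x": 0, "y": 0, "z": 0, "wx": 0, "wy": 0, "wz": 0, "gripper": 0.5}
  ]
}}

```text
time_s: 10.55
position: [0.4078, 0.0826, 0.3414]
tool_rot: [[0.702, -0.713, -0.001], [-0.713, -0.702, 0.0], [-0.001, 0.001, -1.0]]
ft_force: [-0.1, 0.9, -2.4]
grip_width: 0.0167
```

Call:
{"op": "step_arm", "data": {
  "increments": [
    {"x": -1.0, "y": -2.6, "z": 0, "wx": 0, "wy": 0, "wz": -0.1, "gripper": 0.5},
    {"x": -1.6, "y": -3.6, "z": 0, "wx": 0, "wy": 0, "wz": -0.04, "gripper": 0.5},
    {"x": -1.6, "y": -4, "z": 0, "wx": 0, "wy": 0, "wz": 0, "gripper": 0.5},
    {"x": -1.6, "y": -3.6, "z": 0, "wx": 0, "wy": 0, "wz": 0, "gripper": 0.5},
    {"x": -1.0, "y": -2.6, "z": 0, "wx": 0, "wy": 0, "wz": 0, "gripper": 0.5},
    {"x": -0.6, "y": -1.8, "z": 0, "wx": 0, "wy": 0, "wz": 0, "gripper": 0.5},
    {"x": 0, "y": 0, "z": 0, "wx": 0, "wy": 0, "wz": 0, "gripper": 0.5},
    {"x": 0, "y": 0, "z": 0, "wx": 0, "wy": 0, "wz": 0, "gripper": 0.5}
  ]
}}

```text
time_s: 11.35
position: [0.4649, 0.2702, 0.3412]
tool_rot: [[0.793, -0.609, -0.001], [-0.609, -0.793, -0.001], [-0.001, 0.001, -1.0]]
ft_force: [-0.3, 0.8, -2.1]
grip_width: 0.0168
```

I turned 0.14 rad too far, so I'll undo that and correct the position.

Call:
{"op": "step_arm", "data": {
  "increments": [
    {"x": 0, "y": 0, "z": 0, "wx": 0, "wy": 0, "wz": 0.07, "gripper": 0.5},
    {"x": 0, "y": 0, "z": 0, "wx": 0, "wy": 0, "wz": 0.07, "gripper": 0.5},
    {"x": 0.97, "y": -0.5, "z": 0, "wx": 0, "wy": 0, "wz": 0, "gripper": 0.5},
    {"x": 0.97, "y": -0.5, "z": 0, "wx": 0, "wy": 0, "wz": 0, "gripper": 0.5},
    {"x": 0, "y": 0, "z": 0, "wx": 0, "wy": 0, "wz": 0, "gripper": 0.5},
    {"x": 0, "y": 0, "z": 0, "wx": 0, "wy": 0, "wz": 0, "gripper": 0.5},
    {"x": 0, "y": 0, "z": 0, "wx": 0, "wy": 0, "wz": 0, "gripper": 0.5}
  ]
}}

```text
time_s: 12.05
position: [0.4858, 0.2634, 0.3416]
tool_rot: [[0.701, -0.713, -0.0], [-0.713, -0.701, -0.0], [-0.0, 0.0, -1.0]]
ft_force: [-1.0, 0.7, -2.2]
grip_width: 0.017
```

Run:
```python
from h import *
snap("w5",180,90,200,200,3)
```

```text
t 12.05 pos [0.4858 0.2634 0.3416] x-angle -45.48 zaxis [-4.e-04 -1.e-04 -1.e+00] q [16.2 25.1 79.9  0.  75.  61.7] F [-1.   0.7 -2.2] grip 0.017
```

View pics/w5.png

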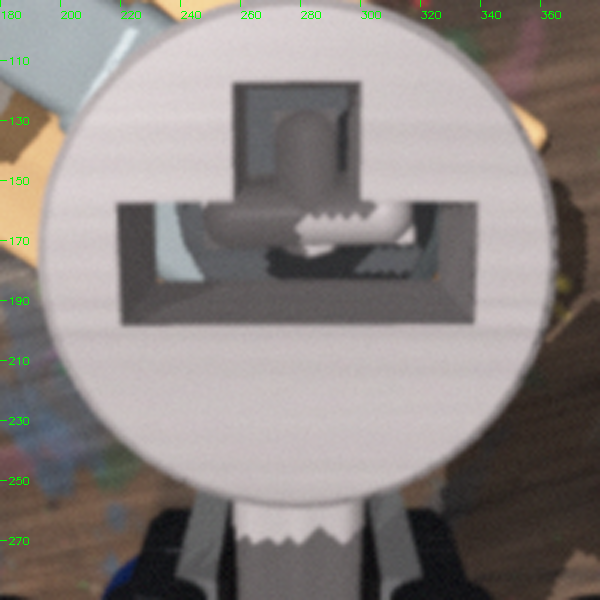

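The spline T shows through the bore. The bore's outer corners run from columns 219 to 339, rows 117 to 198, and the spline bar's ends are near columns 248 and 318. I'll compute the offset.

Run:
```python
from h import *
np.set_printoptions(precision=4,suppress=True)
d=pickle.load(open("w5.pkl","rb")); o=np.array([180,90])
P=o+np.array([(475,324),(122,325),(117,204),(233,202),(233,82),(360,82),(360,202),(477,203)])/3
g=lambda p:(proj(d,place(p[:2],p[2],BORE,p[3]))-P).ravel()
r=least_squares(g,[.519,.296,224.5,.195],x_scale=[.01,.01,5,.01]); print("bore free z",r.x,np.sqrt((r.fun**2).mean()))
x,e=fit(d,P,BORE,.1963,[.519,.296,224.5]); print("bore",x,e)
SP=np.array([(6,20),(6,-20),(-6,-20),(-6,-6),(-20,-6),(-20,6),(-6,6),(-6,20)])/1000
q=(proj(d,place((.5191,.2963),224.5,SP,.126))-o)*3; print("pred spline outline crop px",q.round(0).tolist())
q=(proj(d,place((.5191,.2963),224.5,np.array([(0,14),(0,-14),(-14,0),(0,0)])/1000,.132))-o)*3; print("ridge",q.round(0).tolist())
big=cv2.resize(d["color"],None,fx=6,fy=6,interpolation=cv2.INTER_CUBIC)
for c,h,col in(((.5191,.2963),224.5,(0,0,255)),(x[:2],x[2],(0,255,0))): cv2.polylines(big,[np.int32(proj(d,place(c,h,SP,.126))*6)],True,col,1)
cv2.polylines(big,[np.int32(proj(d,place(x[:2],x[2],BORE,.165))*6)],True,(255,255,0),1)
cv2.imwrite("pics/ov2.png",cv2.convertScaleAbs(big[110*6:205*6,215*6:345*6],alpha=1.5))
```

```text
bore free z [  0.5192   0.2975 224.8066   0.1954] 0.2651568409053589
bore [  0.5192   0.2976 224.8066] 0.39250391294592063
pred spline outline crop px [[407.0, 243.0], [197.0, 243.0], [196.0, 180.0], [270.0, 180.0], [270.0, 106.0], [334.0, 106.0], [334.0, 180.0], [408.0, 181.0]]
ridge [[378.0, 215.0], [226.0, 215.0], [302.0, 138.0], [302.0, 215.0]]
```

View pics/ov2.png

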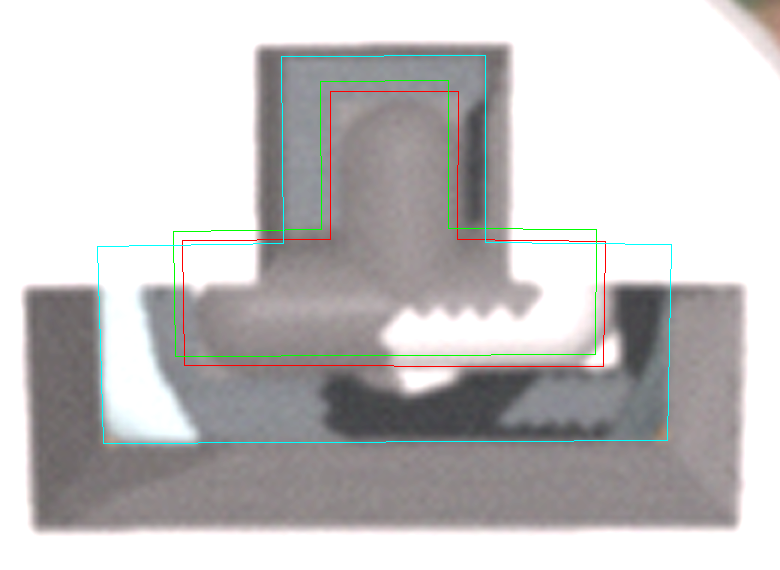

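The overlay shows that the spline (relative to the bore) sits about 1.9 mm to the image right (+tool x) and 1.6 mm down (+tool y), with the angle matching. I'll correct that and lower to just over the spline's tip, then continue gently while watching the force.

Call:
{"op": "step_arm", "data": {
  "increments": [
    {"x": 0.19, "y": 0.16, "z": 0, "wx": 0, "wy": 0, "wz": 0, "gripper": 0.5},
    {"x": 0, "y": 0, "z": 1.0, "wx": 0, "wy": 0, "wz": 0, "gripper": 0.5},
    {"x": 0, "y": 0, "z": 1.0, "wx": 0, "wy": 0, "wz": 0, "gripper": 0.5},
    {"x": 0, "y": 0, "z": 0.8, "wx": 0, "wy": 0, "wz": 0, "gripper": 0.5},
    {"x": 0, "y": 0, "z": 0.3, "wx": 0, "wy": 0, "wz": 0, "gripper": 0.5},
    {"x": 0, "y": 0, "z": 0.3, "wx": 0, "wy": 0, "wz": 0, "gripper": 0.5},
    {"x": 0, "y": 0, "z": 0, "wx": 0, "wy": 0, "wz": 0, "gripper": 0.5}
  ]
}}

```text
time_s: 12.8
position: [0.4861, 0.2611, 0.3074]
tool_rot: [[0.701, -0.713, -0.0], [-0.713, -0.701, -0.0], [-0.0, 0.0, -1.0]]
ft_force: [0.1, 0.2, -2.1]
grip_width: 0.017
```

Call:
{"op": "step_arm", "data": {
  "increments": [
    {"x": 0, "y": 0, "z": 0.2, "wx": 0, "wy": 0, "wz": 0, "gripper": 0.5},
    {"x": 0, "y": 0, "z": 0.2, "wx": 0, "wy": 0, "wz": 0, "gripper": 0.5},
    {"x": 0, "y": 0, "z": 0.2, "wx": 0, "wy": 0, "wz": 0, "gripper": 0.5},
    {"x": 0, "y": 0, "z": 0.2, "wx": 0, "wy": 0, "wz": 0, "gripper": 0.5},
    {"x": 0, "y": 0, "z": 0, "wx": 0, "wy": 0, "wz": 0, "gripper": 0.5}
  ]
}}

```text
time_s: 13.3
position: [0.486, 0.261, 0.2994]
tool_rot: [[0.701, -0.713, -0.0], [-0.713, -0.701, -0.0], [-0.0, 0.0, -1.0]]
ft_force: [-0.5, -0.8, -1.7]
grip_width: 0.0169
```

The underside is now 10 mm below the spline's tip with no contact force, so the bore has engaged. Continuing down.

Call:
{"op": "step_arm", "data": {
  "increments": [
    {"x": 0, "y": 0, "z": 0.4, "wx": 0, "wy": 0, "wz": 0, "gripper": 0.5},
    {"x": 0, "y": 0, "z": 0.4, "wx": 0, "wy": 0, "wz": 0, "gripper": 0.5},
    {"x": 0, "y": 0, "z": 0.4, "wx": 0, "wy": 0, "wz": 0, "gripper": 0.5},
    {"x": 0, "y": 0, "z": 0.4, "wx": 0, "wy": 0, "wz": 0, "gripper": 0.5},
    {"x": 0, "y": 0, "z": 0.4, "wx": 0, "wy": 0, "wz": 0, "gripper": 0.5},
    {"x": 0, "y": 0, "z": 0, "wx": 0, "wy": 0, "wz": 0, "gripper": 0.5}
  ]
}}

```text
time_s: 13.9
position: [0.486, 0.261, 0.2791]
tool_rot: [[0.701, -0.713, -0.001], [-0.713, -0.701, -0.0], [-0.001, 0.001, -1.0]]
ft_force: [-0.1, 1.3, -3.3]
grip_width: 0.0165
```

Call:
{"op": "step_arm", "data": {
  "increments": [
    {"x": 0, "y": 0, "z": 0.3, "wx": 0, "wy": 0, "wz": 0, "gripper": 0.5},
    {"x": 0, "y": 0, "z": 0.3, "wx": 0, "wy": 0, "wz": 0, "gripper": 0.5},
    {"x": 0, "y": 0, "z": 0.2, "wx": 0, "wy": 0, "wz": 0, "gripper": 0.5},
    {"x": 0, "y": 0, "z": 0.1, "wx": 0, "wy": 0, "wz": 0, "gripper": 0.5},
    {"x": 0, "y": 0, "z": 0, "wx": 0, "wy": 0, "wz": 0, "gripper": 0.5}
  ]
}}

```text
time_s: 14.4
position: [0.486, 0.261, 0.2706]
tool_rot: [[0.701, -0.713, -0.0], [-0.713, -0.701, -0.0], [-0.0, 0.0, -1.0]]
ft_force: [-0.4, 0.6, -2.0]
grip_width: 0.0171
```

Call:
{"op": "step_arm", "data": {
  "increments": [
    {"x": 0, "y": 0, "z": 0.1, "wx": 0, "wy": 0, "wz": 0, "gripper": 0.5},
    {"x": 0, "y": 0, "z": 0.1, "wx": 0, "wy": 0, "wz": 0, "gripper": 0.5},
    {"x": 0, "y": 0, "z": 0, "wx": 0, "wy": 0, "wz": 0, "gripper": 0.5}
  ]
}}

```text
time_s: 14.7
position: [0.4861, 0.261, 0.2691]
tool_rot: [[0.701, -0.713, 0.0], [-0.713, -0.701, 0.0], [0.0, -0.0, -1.0]]
ft_force: [-1.1, -1.5, 1.9]
grip_width: 0.0169
```

Call:
{"op": "step_arm", "data": {
  "increments": [
    {"x": 0, "y": 0, "z": 0.07, "wx": 0, "wy": 0, "wz": 0, "gripper": 0.5},
    {"x": 0, "y": 0, "z": 0, "wx": 0, "wy": 0, "wz": 0, "gripper": 0.5}
  ]
}}

```text
time_s: 14.9
position: [0.486, 0.261, 0.269]
tool_rot: [[0.701, -0.713, 0.001], [-0.713, -0.701, 0.0], [0.001, -0.001, -1.0]]
ft_force: [-2.8, -3.0, 7.7]
grip_width: 0.0168
```

Call:
{"op": "step_arm", "data": {
  "increments": [
    {"x": 0, "y": 0, "z": 0, "wx": 0, "wy": 0, "wz": 0, "gripper": 4},
    {"x": 0, "y": 0, "z": 0, "wx": 0, "wy": 0, "wz": 0, "gripper": 4},
    {"x": 0, "y": 0, "z": 0, "wx": 0, "wy": 0, "wz": 0, "gripper": 4},
    {"x": 0, "y": 0, "z": 0, "wx": 0, "wy": 0, "wz": 0, "gripper": 4}
  ]
}}

```text
time_s: 15.3
position: [0.4861, 0.2611, 0.2679]
tool_rot: [[0.701, -0.713, -0.0], [-0.713, -0.701, 0.0], [-0.0, -0.0, -1.0]]
ft_force: [-0.7, 0.1, -0.1]
grip_width: 0.04
```

Run:
```python
from h import *
snap("w6",180,90,200,200,3)
t=cam("scene"); s=cv2.resize(t["color"][190:310,180:340],None,fx=2.5,fy=2.5,interpolation=cv2.INTER_CUBIC)
w=cv2.resize(cv2.imread("pics/w6.png"),(400,400)); c=np.zeros((400,800,3),np.uint8); c[:,:400]=w; c[:300,400:]=s
cv2.imwrite("pics/c6.png",c)
```

```text
t 15.3 pos [0.4861 0.2611 0.2679] x-angle -45.49 zaxis [-0.  0. -1.] q [15.9 29.8 85.7  0.  64.5 61.4] F [-0.7  0.1 -0.1] grip 0.04
```

View pics/c6.png

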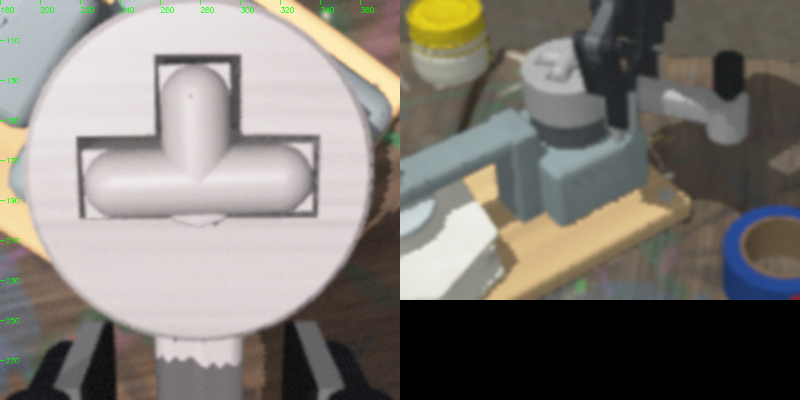

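The lever is flush on the flange and the spline T fills the bore. The tape and pot are untouched. That was picture 12, so from here on I check by numbers. Before the swing, I'll work out the press's yaw and the height of the gearbox pegs near the fingers from the stored pictures.

Run:
```python
from h import *
np.set_printoptions(precision=4,suppress=True)
d=pickle.load(open("w2.pkl","rb")); f=lambda X,Y:(180+X/4,120+Y/4)
for a,b,z in [((205,0),(117,355),.018),((730,0),(572,490),.018),((305,75),(220,385),.07)]:
    v=atz(d,f(*a),z)-atz(d,f(*b),z); print("press y angle",np.degrees(np.arctan2(v[1],v[0])))
v=atz(d,f(235,405),.07)-atz(d,f(550,492),.07); print("press -x",np.degrees(np.arctan2(v[1],v[0])))
t=cam("top"); s=cam("scene")
for p in[(243,213.4),(240.6,240.6)]: print("peg",tri([(t,p),(s,(266.8,239.5))]))
print("peg wrist",atz(d,f(255,317),.085), atz(d,f(255,317),.075))
```

```text
press y angle 101.37179734178991
press y angle 101.21435892515076
press y angle 100.81262465021543
press -x -169.1124324946616
peg (array([0.5438, 0.2599, 0.0401]), [np.float64(0.013021555309667733), np.float64(0.01302155530966768)])
peg (array([0.487 , 0.2714, 0.0842]), [np.float64(0.0013452482726626967), np.float64(0.001345248272662631)])
peg wrist [0.4891 0.275  0.085 ] [0.4891 0.2725 0.075 ]
```

Call:
{"op": "step_arm", "data": {
  "increments": [
    {"x": 0, "y": 0, "z": -0.5, "wx": 0, "wy": 0, "wz": 0, "gripper": 4},
    {"x": 0, "y": 0, "z": 0, "wx": 0, "wy": 0, "wz": 0, "gripper": 2},
    {"x": 0, "y": 0, "z": 0, "wx": 0, "wy": 0, "wz": 0, "gripper": 1},
    {"x": 0, "y": 0, "z": 0, "wx": 0, "wy": 0, "wz": 0, "gripper": 1},
    {"x": 0, "y": 0, "z": 0, "wx": 0, "wy": 0, "wz": 0, "gripper": 1}
  ],
  "newtons": 30
}}

```text
time_s: 16.0
position: [0.4861, 0.2611, 0.2734]
tool_rot: [[0.701, -0.713, 0.001], [-0.713, -0.701, 0.0], [0.0, -0.001, -1.0]]
ft_force: [-1.5, -0.0, 4.7]
grip_width: 0.0173
```

Call:
{"op": "step_arm", "data": {
  "increments": [
    {"x": 0.47, "y": -0.023, "z": 0, "wx": 0, "wy": 0, "wz": -0.1, "gripper": 1},
    {"x": 0.47, "y": -0.023, "z": 0, "wx": 0, "wy": 0, "wz": -0.1, "gripper": 1},
    {"x": 0, "y": 0, "z": 0, "wx": 0, "wy": 0, "wz": 0, "gripper": 1}
  ]
}}

```text
time_s: 16.3
position: [0.4934, 0.255, 0.2734]
tool_rot: [[0.83, -0.557, 0.0], [-0.557, -0.83, 0.001], [-0.0, -0.001, -1.0]]
ft_force: [-1.8, 0.6, 5.8]
grip_width: 0.0174
```

The arc follows the shaft axis exactly (hub stays at 0.5197,0.2942). The refined stop heading is about 300°, and the tool stands at 236°, so about 1.11 rad is left.

Call:
{"op": "step_arm", "data": {
  "increments": [
    {"x": 0.47, "y": -0.023, "z": 0, "wx": 0, "wy": 0, "wz": -0.1, "gripper": 1},
    {"x": 0.47, "y": -0.023, "z": 0, "wx": 0, "wy": 0, "wz": -0.1, "gripper": 1},
    {"x": 0.47, "y": -0.023, "z": 0, "wx": 0, "wy": 0, "wz": -0.1, "gripper": 1},
    {"x": 0.47, "y": -0.023, "z": 0, "wx": 0, "wy": 0, "wz": -0.1, "gripper": 1},
    {"x": 0.47, "y": -0.023, "z": 0, "wx": 0, "wy": 0, "wz": -0.1, "gripper": 1},
    {"x": 0, "y": 0, "z": 0, "wx": 0, "wy": 0, "wz": 0, "gripper": 1}
  ]
}}

```text
time_s: 16.9
position: [0.5155, 0.2472, 0.2734]
tool_rot: [[0.996, -0.091, 0.001], [-0.091, -0.996, 0.001], [0.001, -0.001, -1.0]]
ft_force: [-0.8, -0.5, 5.5]
grip_width: 0.0171
```

Call:
{"op": "step_arm", "data": {
  "increments": [
    {"x": 0.47, "y": -0.023, "z": 0, "wx": 0, "wy": 0, "wz": -0.1, "gripper": 1},
    {"x": 0.47, "y": -0.023, "z": 0, "wx": 0, "wy": 0, "wz": -0.1, "gripper": 1},
    {"x": 0.47, "y": -0.023, "z": 0, "wx": 0, "wy": 0, "wz": -0.1, "gripper": 1},
    {"x": 0.47, "y": -0.023, "z": 0, "wx": 0, "wy": 0, "wz": -0.1, "gripper": 1},
    {"x": 0.235, "y": -0.006, "z": 0, "wx": 0, "wy": 0, "wz": -0.05, "gripper": 1},
    {"x": 0, "y": 0, "z": 0, "wx": 0, "wy": 0, "wz": 0, "gripper": 1}
  ]
}}

```text
time_s: 17.5
position: [0.5363, 0.2499, 0.2735]
tool_rot: [[0.937, 0.35, 0.001], [0.35, -0.937, 0.0], [0.001, -0.0, -1.0]]
ft_force: [-0.3, -0.0, 5.9]
grip_width: 0.0175
```

Call:
{"op": "step_arm", "data": {
  "increments": [
    {"x": 0.19, "y": -0.004, "z": 0, "wx": 0, "wy": 0, "wz": -0.04, "gripper": 1},
    {"x": 0.19, "y": -0.004, "z": 0, "wx": 0, "wy": 0, "wz": -0.04, "gripper": 1},
    {"x": 0.14, "y": -0.002, "z": 0, "wx": 0, "wy": 0, "wz": -0.03, "gripper": 1},
    {"x": 0, "y": 0, "z": 0, "wx": 0, "wy": 0, "wz": 0, "gripper": 1}
  ]
}}

```text
time_s: 17.9
position: [0.541, 0.252, 0.2735]
tool_rot: [[0.893, 0.45, 0.001], [0.45, -0.893, 0.0], [0.001, 0.0, -1.0]]
ft_force: [0.9, -0.0, 4.3]
grip_width: 0.0168
```

Call:
{"op": "step_arm", "data": {
  "increments": [
    {"x": 0.14, "y": -0.002, "z": 0, "wx": 0, "wy": 0, "wz": -0.03, "gripper": 1},
    {"x": 0, "y": 0, "z": 0, "wx": 0, "wy": 0, "wz": 0, "gripper": 1}
  ]
}}

```text
time_s: 18.1
position: [0.5423, 0.2526, 0.2735]
tool_rot: [[0.879, 0.477, 0.001], [0.477, -0.879, 0.0], [0.001, 0.0, -1.0]]
ft_force: [-0.9, 0.6, 5.1]
grip_width: 0.0173
```

```bash
python3 -c "
from h import *
s=env.observe();R=np.array(s['tool_rot']);print(np.degrees(np.arctan2(R[1,1],R[0,1]))+360,s['ft_force'],s['wrist_torque'])"
```

```text
298.46341911561194 [-0.91832927  0.5620215   5.08441231] [ 0.09187548  0.07404927 -0.00524896]
```

Call:
{"op": "step_arm", "data": {
  "increments": [
    {"x": 0.14, "y": -0.002, "z": 0, "wx": 0, "wy": 0, "wz": -0.03, "gripper": 1},
    {"x": 0.14, "y": -0.002, "z": 0, "wx": 0, "wy": 0, "wz": -0.03, "gripper": 1},
    {"x": 0, "y": 0, "z": 0, "wx": 0, "wy": 0, "wz": 0, "gripper": 1}
  ]
}}

```text
time_s: 18.4
position: [0.5447, 0.254, 0.2735]
tool_rot: [[0.849, 0.528, 0.001], [0.528, -0.849, 0.0], [0.001, 0.0, -1.0]]
ft_force: [-0.2, -0.0, 5.0]
grip_width: 0.0171
```

```bash
python3 -c "
from h import *
s=env.observe();R=np.array(s['tool_rot']);print(np.degrees(np.arctan2(R[1,1],R[0,1]))+360,s['ft_force'],s['wrist_torque'])"
```

```text
301.9018209890991 [-0.21697043 -0.01224919  5.03354564] [0.07167084 0.07809113 0.02633117]
```

Call:
{"op": "step_arm", "data": {
  "increments": [
    {"x": 0.12, "y": -0.002, "z": 0, "wx": 0, "wy": 0, "wz": -0.025, "gripper": 1},
    {"x": 0.12, "y": -0.002, "z": 0, "wx": 0, "wy": 0, "wz": -0.025, "gripper": 1}
  ]
}}

```text
time_s: 18.6
position: [0.5467, 0.2552, 0.2735]
tool_rot: [[0.822, 0.57, 0.001], [0.57, -0.822, -0.0], [0.001, 0.001, -1.0]]
ft_force: [-0.8, -1.4, 5.6]
grip_width: 0.017
```

```bash
python3 -c "
from h import *
s=env.observe();R=np.array(s['tool_rot']);print(np.degrees(np.arctan2(R[1,1],R[0,1]))+360,s['ft_force'],s['wrist_torque'])"
```

```text
304.7544608777985 [-0.82319772 -1.37779705  5.5767963 ] [-0.25280981  0.23301582 -0.40533443]
```

The yaw moment has jumped to −0.4 N·m, likely the stop. One more small push to confirm.

Call:
{"op": "step_arm", "data": {
  "increments": [
    {"x": 0.1, "y": -0.002, "z": 0, "wx": 0, "wy": 0, "wz": -0.02, "gripper": 1},
    {"x": 0, "y": 0, "z": 0, "wx": 0, "wy": 0, "wz": 0, "gripper": 1}
  ]
}}

```text
time_s: 18.8
position: [0.5473, 0.2555, 0.2734]
tool_rot: [[0.811, 0.585, -0.0], [0.585, -0.811, -0.0], [-0.001, 0.0, -1.0]]
ft_force: [-2.7, -3.0, 6.6]
grip_width: 0.0175
```

```bash
python3 -c "
from h import *
s=env.observe();R=np.array(s['tool_rot']);print(np.degrees(np.arctan2(R[1,1],R[0,1]))+360,s['ft_force'],s['wrist_torque'])
p=np.array(s['position'])[:2]-[.5197,.2942];print(np.degrees(np.arctan2(p[1],p[0]))+360,np.hypot(*p))"
```

```text
305.80483122242845 [-2.67213601 -3.00464369  6.6414037 ] [-0.43627938  0.41325665 -0.8034517 ]
305.5139393966458 0.04748850127216699
```

The resisting moment is about 0.8 N·m, far above the 0.12 N·m of friction, so this is the stop. Release, rise and back away.

Call:
{"op": "step_arm", "data": {
  "increments": [
    {"x": 0, "y": 0, "z": 0, "wx": 0, "wy": 0, "wz": 0, "gripper": 5},
    {"x": 0, "y": 0, "z": 0, "wx": 0, "wy": 0, "wz": 0, "gripper": 5},
    {"x": 0, "y": 0, "z": 0, "wx": 0, "wy": 0, "wz": 0, "gripper": 5},
    {"x": 0, "y": 0, "z": 0, "wx": 0, "wy": 0, "wz": 0, "gripper": 5},
    {"x": 0, "y": 0, "z": -1, "wx": 0, "wy": 0, "wz": 0, "gripper": 5},
    {"x": 0, "y": 0, "z": -2, "wx": 0, "wy": 0, "wz": 0, "gripper": 5},
    {"x": 0, "y": 0, "z": -3, "wx": 0, "wy": 0, "wz": 0, "gripper": 5},
    {"x": 0, "y": 0, "z": -3, "wx": 0, "wy": 0, "wz": 0, "gripper": 5},
    {"x": 0, "y": 0, "z": -2, "wx": 0, "wy": 0, "wz": 0, "gripper": 5},
    {"x": 0, "y": 0, "z": 0, "wx": 0, "wy": 0, "wz": 0, "gripper": 5},
    {"x": 0, "y": 0, "z": 0, "wx": 0, "wy": 0, "wz": 0, "gripper": 5}
  ]
}}

```text
time_s: 19.9
position: [0.5471, 0.2559, 0.383]
tool_rot: [[0.81, 0.586, 0.0], [0.586, -0.81, 0.0], [0.0, 0.0, -1.0]]
ft_force: [-0.0, -0.1, 0.0]
grip_width: 0.0499
```

Run:
```python
from h import *
snap("w7",0,0,560,420,1)
d=pickle.load(open("w7.pkl","rb")); C=np.array([.5197,.2942])
np.set_printoptions(precision=4,suppress=True)
for h in(296,300,304,308):
    u=np.array([np.cos(np.radians(h)),np.sin(np.radians(h))]); print(h,"knob px",proj(d,np.r_[C+.115*u,.157])[0],"hub",proj(d,np.r_[C,.124])[0],"arm35",proj(d,np.r_[C+.036*u,.12])[0],"arm98",proj(d,np.r_[C+.098*u,.12])[0])
g=cv2.cvtColor(d["color"],cv2.COLOR_BGR2GRAY)
for r in range(190,300,10): print(r,g[r,236:324:4].tolist())
```

```text
t 19.9 pos [0.5471 0.2559 0.383 ] x-angle 35.87 zaxis [ 1.e-04  0.e+00 -1.e+00] q [ 13.8  28.1  67.4  -0.   84.4 -22. ] F [-0.  -0.1  0. ] grip 0.0499
296 knob px [251.4972 321.1354] hub [279.2317 154.6778] arm35 [270.7659 202.5946] arm98 [257.9407 277.6864]
300 knob px [262.6521 322.5526] hub [279.2317 154.6778] arm35 [274.1625 203.0521] arm98 [266.4885 278.7975]
304 knob px [273.8704 323.2525] hub [279.2317 154.6778] arm35 [277.5821 203.2786] arm98 [275.0884 279.3469]
308 knob px [285.1088 323.233 ] hub [279.2317 154.6778] arm35 [281.0091 203.2734] arm98 [283.705  279.3327]
190 [251, 98, 54, 50, 62, 146, 225, 237, 237, 237, 237, 237, 237, 237, 237, 237, 228, 192, 201, 246, 160, 111]
200 [118, 119, 101, 57, 61, 57, 66, 72, 208, 237, 238, 238, 238, 229, 125, 186, 186, 233, 243, 131, 152, 134]
210 [117, 126, 114, 104, 100, 111, 86, 67, 214, 238, 238, 236, 238, 224, 115, 95, 190, 219, 129, 133, 126, 147]
220 [127, 142, 127, 126, 134, 120, 169, 92, 219, 238, 239, 238, 239, 217, 130, 134, 116, 118, 123, 117, 134, 125]
230 [127, 130, 146, 133, 131, 117, 90, 64, 225, 238, 238, 237, 238, 206, 118, 126, 149, 129, 125, 127, 120, 129]
240 [104, 128, 128, 131, 136, 129, 121, 63, 228, 238, 237, 237, 237, 195, 135, 135, 128, 142, 128, 125, 125, 127]
250 [67, 68, 143, 137, 134, 141, 126, 78, 230, 239, 236, 237, 237, 167, 68, 135, 145, 141, 135, 133, 124, 127]
260 [59, 52, 53, 67, 62, 72, 69, 75, 231, 238, 236, 238, 235, 147, 75, 85, 79, 78, 81, 153, 138, 129]
270 [66, 55, 54, 61, 58, 59, 67, 75, 143, 148, 146, 143, 136, 85, 87, 72, 74, 80, 76, 115, 134, 134]
280 [62, 58, 61, 65, 62, 65, 69, 109, 141, 140, 138, 144, 137, 109, 69, 77, 71, 68, 74, 120, 148, 129]
290 [60, 67, 68, 69, 82, 68, 108, 134, 135, 129, 112, 138, 139, 133, 88, 92, 135, 145, 139, 140, 165, 154]
```

By the wrist image, the arm's heading is about 304°, which is the stop (about 300°) plus the bore's rotational play. It stayed there after release. I'll check the bystanders by colour and then hand in.

Run:
```python
from h import *
a=cv2.imread("pics/scene0.png"); b=cam("scene")["color"]
for n,lo,hi,(x,y,w,h) in(("tape",(105,120,60),(125,255,255),(300,265,65,60)),("pot",(22,150,120),(34,255,255),(175,180,50,50))):
    for im in(a,b):
        m=cv2.inRange(cv2.cvtColor(im[y:y+h,x:x+w],cv2.COLOR_BGR2HSV),lo,hi); M=cv2.moments(m,True); print(n,M["m00"],round(M["m10"]/M["m00"]+x,1),round(M["m01"]/M["m00"]+y,1))
s=env.observe(); print(s["time_s"],s["ft_force"])
env.close_job()
```

```text
tape 980.0 330.4 298.6
tape 978.0 330.3 298.7
pot 568.0 197.4 197.2
pot 569.0 197.4 197.2
20.0 [-0.20414655 -0.17495705 -0.53667551]
the job is handed in; nothing more can be done
```

I fitted the lever to the shaft, swung it counter-clockwise to its stop and let go, then handed the job in at 20 s. As far as my checks show, everything was done as asked.

- **Fit:** I turned the lever to match the splined shaft and lowered it. There was no noticeable resistance until the flange, where contact came at the expected height (hub underside about 92 mm). The close picture showed the spline filling the bore, and the scene picture showed the hub resting on the flange.
- **Swing:** At the end the resisting moment rose to about 0.8 N·m, well above the 0.12 N·m of shaft friction. The arm stayed at about 304° after release. I expected the stop near 300°, and the bore's rotational play of about 4° accounts for the difference. I did not measure the shaft's own angle or see the foot press on the cards.
- **Bystanders:** In the scene image the tape roll moved by no more than 0.1 pixel and the ink pot by none. The robot was touching nothing at hand-in.
- **Disagreements:** The top and wrist cameras differed by about 5 mm on the shaft position, so I used relative wrist views for the fit. The first move calls were refused because rows lacked keys, and I once turned 0.14 rad too far in the air and corrected it.

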